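# Arm the chopper and hold its pulse dial on the third mark

### The arm

A 7-joint arm with a two-finger parallel gripper is mounted at the origin on a cart in front of the work surface, level with it; the furniture and walls round the work are solid. World frame = base frame: x ahead of the robot, y to its left, z up, the work surface at z = 0. Lengths are in m, angles in rad, forces in N, time in s.
With the tool pointing down it reaches from about 0.425 to 0.95 m from the base axis. Payload 4.7 kg.
Tool frame: the origin (TCP) lies between the finger pads; the fingertips stand 25 mm ahead of it and the grasp point (between the pads) lies 6 mm ahead of it; z points along the fingers, y is the line along which they close (so a half turn about z gives the same grasp; the last joint's range is limited). The gripper opens to 85 mm and grips with 20 to 120 N. Pads are 22 mm wide; open, the fingers measure 114 mm over their backs; the gripper's body (76 mm by 85 mm) begins 54 mm behind the grasp point. The pads swing forward as they close: fully open they stand 13 mm farther back than shut.
Start: joints at [1.226, 0.469, -0.049, 1.532, 0.024, 1.141, -0.082], TCP at [0.21, -0.642, 0.256] pointing down, gripper open.
Joint ranges: [-2.59, 2.59], [-0.33, 1.99], [-1.39, 1.29], [0.1, 2.45], [-1.04, 4.18], [0.21, 1.99], [-2.66, 2.66]. Speed limits (rad/s): [2.57, 2.57, 3.14, 3.14, 3.14, 3.14, 3.14].

### API

Orientations are given as a 3x3 rotation matrix whose columns are the frame's x, y, z axes.
In Python, from rig import * gives the robot as it stands. Calls block until the motion is done:
- movep(position, orientation): joint-space move of the TCP to a pose.
- move_l(position, attitude=None, feed=0.15, until_force=None): straight line of the TCP; attitude=None keeps the orientation; feed is the mean speed in m/s. With until_force (N) it stops when the force on the tool has changed by that much, and returns True; else False.
- move_joints(angles): joint-space move.
- command_gripper(opening, newtons=None): finger opening in m; newtons is the grip in N (None keeps the last); returns when the fingers have stopped.
- sleep(seconds).
- inverse_kinematics(position, orientation): joint angles nearest the present ones, or None.
- sense(): the state.
- camera(name): name is "side" or "top"; returns (picture, depth): 384x512x3 uint8, red, green, blue; 384x512 float32, m along the optical axis (not along the pixel's ray), 0 where there is no reading.
- camera_params(name): a dict with "K" (3x3 intrinsics, pixels), "position" and "rotation" of the camera in the world. Camera axes: x right, y down, z forward; pixel columns grow to the right and rows downward; lengths in m; the calibration is good to about 2 mm. A picture is of the moment at which its call begins. camera_params takes no time and is no camera call.
A pose or a line that the arm cannot do raises Unreachable and nothing moves.
- finish_job(): hands the job in; it is judged then, once.
The state is a dict: "time_s": time; "joint_pos": joint angles; "qd": joint speeds; "joint_efforts": joint torques, N m; "position": TCP position; "tcp_rot": TCP orientation; "wrist_force": force on the tool from outside, world axes, zero at the start; "ft_torque": the same for the moment, N m; "finger_gap": finger opening in m; "gripper_force": force on a finger pad.
Only numpy, scipy, OpenCV 4.12 (cv2) and the standard library are available. Lean on these libraries where they do the work, as an engineer would, in place of code of your own. Each camera call takes 0.05 s, during which the arm holds its last target. There are 200 camera calls.

### The job

Run the white worktop chopper at full pulse: first pull its red stop knob straight up until it is fully out and stays out, then turn the black spring-return dial clockwise from home, past the first and second clicks, to the third (the three red dots). Hold the dial there against its spring for at least three seconds and finish while still holding it there, with the red knob still out. Do not knock over or push about the fruit, mug and spice jar round it.

Things in the scene. Friction and masses are not known exactly. Their poses are not given: they have to be found in the camera images.
- chopper: White worktop chopper, fixed to the surface. Origin: on the worktop under the centre of its front console; x to its back, y to its left. Console: block 135 (x) x 225 (y) mm, flat top 60 mm up. Clear bowl with grey lid behind: centre at x=165 mm, radius 61 mm, top 171 mm up. On the console: black dial (axis at x=0, y=52 mm) and red stop knob (axis at x=0, y=-56 mm).
- dial_grip (a point): Grip point of the black dial bar, on the dial's vertical axis, 27 mm above the console top. Bar: 52 mm long, 15 thick, from 7 to 39 mm above the console top, on a steel disc 62 mm across, 7 high. x points along the bar to its pointer end (white line), y across it, z up; turns with the dial. At home x is 0.6 rad anticlockwise of the chopper's x.
- dial: The dial itself (steel disc and black bar), turning about z; origin on its axis at the console top; axes as for the grip point. The fingers are still on it at the end.
- dial_turn (a joint): Turn of the dial, rad: 0 at home (white bar mark), growing clockwise from above. Clicks at 0.4 (one white dot), 0.8 (two white dots), 1.2 (three red dots); end stop at 1.5. A spring returns it from everywhere: 0.04 N m at home rising to 0.08 at the third click; clicks add a swing of about 0.03 N m, and none holds it by itself.
- stop_grip (a point): Point on the vertical axis of the red stop knob, half-way up its head (36 mm in diameter, 22 mm tall): 21 mm above the console top when the knob is in. The head's underside is 10 mm above the console top when in. It moves with the knob; z is up.
- stop_knob (a joint): Height of the stop knob above its pushed-in position, m: 0 in (as at the start), 0.016 fully out against its stop. An over-centre spring pulls it in with about 6 N at 0, turns over half-way, and pushes it out with about 6 N at 0.016: once out it stays out unless pushed down.
- apple: Bystander: yellow apple, 80 mm, lying on the chopping board (origin: centre of its underside).
- lemon: Bystander: yellow lemon, 72x57x58 mm, lying on the chopping board (origin: underside).
- mug: Bystander: green mug, 86 mm across, 96 mm tall, in front of the chopper (origin: centre of its underside).
- spice: Bystander: spice jar with a black cap, 41 mm across, 105 mm tall, between the mug and the chopping board (origin: underside).

How it is judged:
By the outcome, as a careful person would: the job done as asked, in the order asked, and still so for the second after the job is handed in, while the arm keeps its last pose, push and grip.
It also fails if it takes over 54 s, if anything falls off the work surface, if the arm or the gripper's body presses on something with over 40 N, if the wrist force passes 120 N, or if a joint passes its speed limit or range.

## Working session

There is one attempt and no reset: what is moved stays moved. The work goes in short steps, each a Python script; the robot and the scene stay as the last script left them, time stands still between calls to the robot, and variables do not carry over. Pictures are saved under pics/ and viewed, at most 10 in all, crops included, and the job is handed in when it is done.

```bash
mkdir -p pics
cat > h.py <<'E'
from rig import *
import numpy as np, cv2
def save(name,f,crop=None,scale=1):
    im,d=camera(name); np.savez(f'/tmp/{f}.npz',im=im,d=d)
    o=im[:,:,::-1]
    if crop: a,b,c,e=crop; o=o[b:e,a:c]
    cv2.imwrite(f'pics/{f}.png',cv2.resize(np.ascontiguousarray(o),None,fx=scale,fy=scale,interpolation=cv2.INTER_CUBIC))
    return im,d
def px(name,d,u,v,z=None):
    p=camera_params(name);K=np.array(p['K']);R=np.array(p['rotation']);t=np.array(p['position'])
    r=R@np.linalg.solve(K,[u,v,1.])
    if z is None: return t+r*d[int(round(v)),int(round(u))]
    return t+r*(z-t[2])/r[2]
E
python3 - <<'E'
from h import *
save('top','top0',None,1.5);save('side','side0',None,1.5)
for n in('top','side'):print(camera_params(n))
print(sense()['time_s'])
E
```

```text
{'K': array([[375.88454767,   0.        , 258.88576053],
       [  0.        , 375.88454767, 194.85877314],
       [  0.        ,   0.        ,   1.        ]]), 'position': array([0.33082329, 0.37118265, 0.92834144]), 'rotation': array([[ 0.00668402, -0.99370884,  0.11179474],
       [-0.99997452, -0.0063619 ,  0.00323785],
       [-0.00250625, -0.11181353, -0.99372604]])}
{'K': array([[353.78778357,   0.        , 259.84941412],
       [  0.        , 353.78778357, 192.06707981],
       [  0.        ,   0.        ,   1.        ]]), 'position': array([-0.04819245,  0.33414301,  0.79420339]), 'rotation': array([[ 0.08318849, -0.82680275,  0.55630647],
       [-0.9964928 , -0.06395123,  0.05396607],
       [-0.00904281, -0.55884475, -0.82922299]])}
0.1
```

View pics/top0.png

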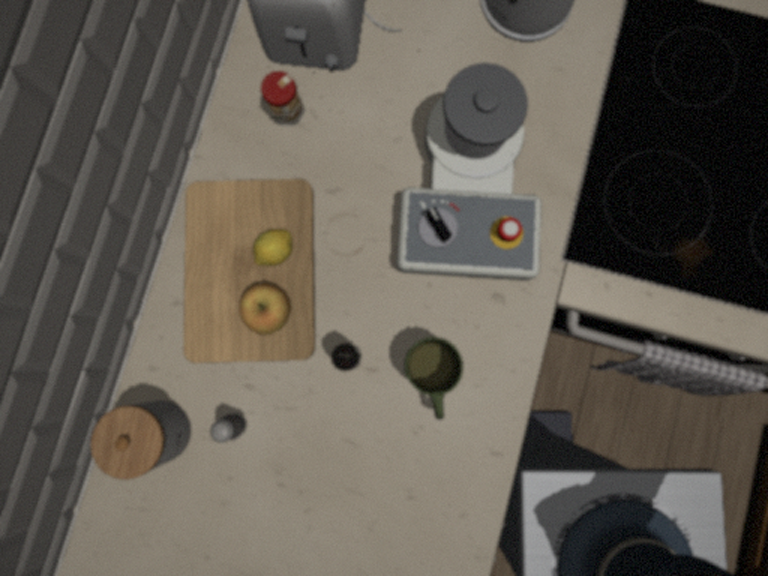

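View pics/side0.png

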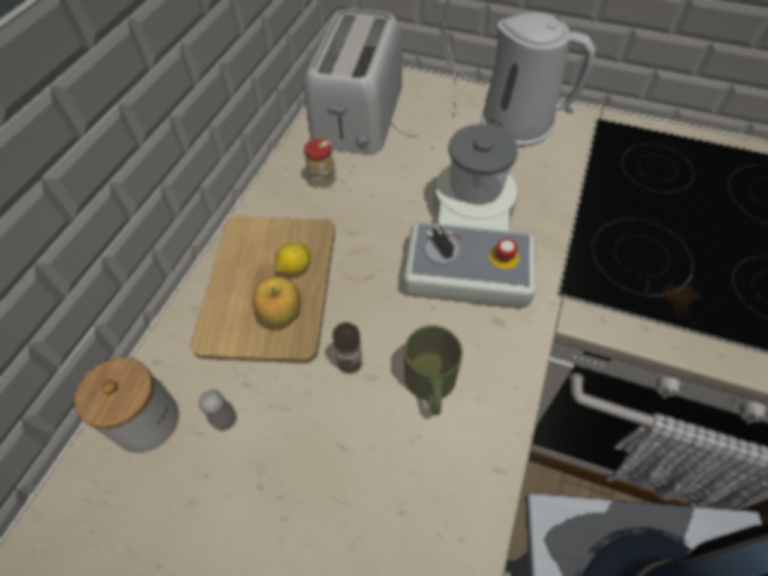

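The top picture shows the console with corners near (405,188), (540,198), (537,277) and (400,268) in the 1.5x picture, the dial at about (438,225) and the knob at about (509,230). The mug is in front at (433,366), the spice jar at (345,356). I'll enlarge the console next.

Run:
```python
from h import *
im=np.load('/tmp/top0.npz')['im'][:,:,::-1][110:200,255:375]
im=cv2.convertScaleAbs(im,alpha=1.5,beta=0)
cv2.imwrite('pics/crop1.png',cv2.resize(im,None,fx=6,fy=6,interpolation=cv2.INTER_CUBIC))
im=np.load('/tmp/side0.npz')['im'][:,:,::-1][140:210,260:370]
im=cv2.convertScaleAbs(im,alpha=1.5,beta=0)
cv2.imwrite('pics/crop2.png',cv2.resize(im,None,fx=7,fy=7,interpolation=cv2.INTER_CUBIC))
```

```text
(no output)
```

View pics/crop1.png

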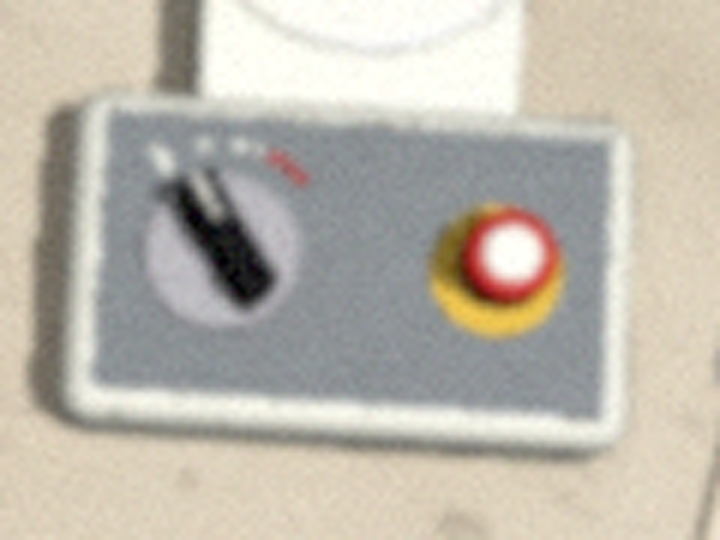

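View pics/crop2.png

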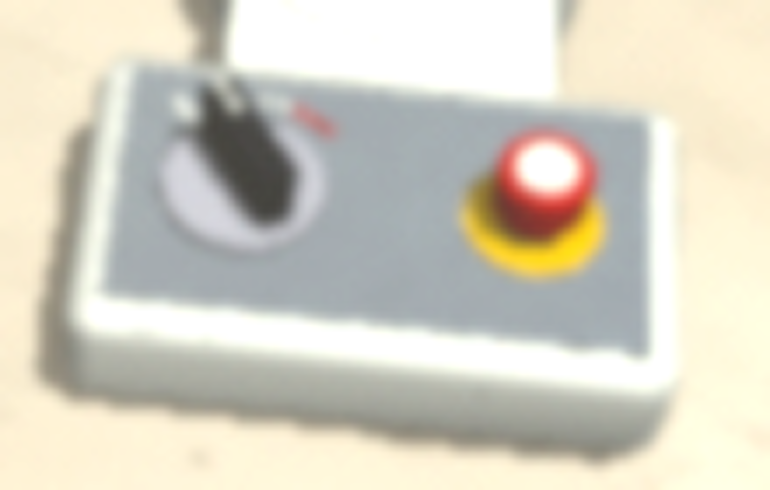

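The enlarged crops show the dial disc centred near (224,249) and the yellow knob plate near (497,270), with the white knob top at (516,252) in crop1 and (548,165) in crop2. The dial's pointer end faces away from the robot and to the left, which is home.

Run:
```python
from h import *
f=lambda u,v:((u+.5)/6-.5+255,(v+.5)/6-.5+110)
g=lambda u,v:((u+.5)/7-.5+260,(v+.5)/7-.5+140)
P=lambda *a:px(*a).round(4)
dial=P('top',None,*f(224,249),.067); kn=P('top',None,*f(497.5,270),.061); kt=P('top',None,*f(516,252),.092)
print(dial,kn,kt)
print(P('side',None,*g(548,165),.092), P('side',None,*g(243,184),.067),P('side',None,*g(534,214),.061))
c=[P('top',None,*f(*q),.06) for q in [(85,97),(630,127),(625,445),(70,420)]]
print(c,np.mean(c,0))
T=np.load('/tmp/top0.npz')
print('depth knob',px('top',T['d'],*f(516,252)),px('top',T['d'],*f(380,270)))
# colour-based depth centroids on knob white top and console pts
im,d=T['im'],T['d']
a=kn[:2]-dial[:2];print(np.hypot(*a),'yaw',np.arctan2(a[1],a[0])+np.pi/2)
for n,q,z in [('ptr',(208,193),.099),('b1',(183,185),.099),('b2',(213,165),.099),('e1',(268,272),.099),('e2',(245,300),.099)]: print(n,P('top',None,*f(*q),z))
for n,q in [('mug',(433,366)),('spice',(345,356))]: print(n,P('top',None,q[0]/1.5,q[1]/1.5,.1))
kr=kn; print(sense()['position'],inverse_kinematics([*kt[:2],.3],np.diag([1.,-1,-1])))
```

```text
[0.5311 0.2975 0.067 ] [0.5248 0.19   0.061 ] [0.5248 0.1893 0.092 ]
[0.5259 0.1906 0.092 ] [0.5287 0.2988 0.067 ] [0.5275 0.1904 0.061 ]
[array([0.5937, 0.3517, 0.06  ]), array([0.5828, 0.1365, 0.06  ]), array([0.4561, 0.1414, 0.06  ]), array([0.4645, 0.3571, 0.06  ])] [0.524275 0.246675 0.06    ]
depth knob [0.52462536 0.18953817 0.09287223] [0.52437768 0.23604878 0.06157884]
0.10768444641636969 yaw -0.05853769642405715
ptr [0.5451 0.3062 0.099 ]
b1 [0.5481 0.3156 0.099 ]
b2 [0.5559 0.3043 0.099 ]
e1 [0.515  0.2838 0.099 ]
e2 [0.5043 0.2925 0.099 ]
mug [0.3164 0.3081 0.1   ]
spice [0.33   0.4365 0.1   ]
[ 0.20948875 -0.64117944  0.25539889] [ 0.31304962  0.3869734  -0.95660864  1.72122433  0.33603408  1.20915463
 -2.30069241]
```

```bash
cat >> h.py <<'E'
YAW=-0.043; KN=np.array([.5253,.190]); DI=np.array([.5302,.2982])
def Rz(a): # tool x at world yaw a, pointing down
    c,s=np.cos(a),np.sin(a); return np.array([[c,s,0],[s,-c,0],[0,0,-1.]])
E
python3 - <<'E'
from h import *
for a in (0,.557,-.643):
  for k in (0,np.pi):
    for p in (KN,DI):
      q=inverse_kinematics([*p,.094],Rz(a+k)); print(a,round(k,1),None if q is None else np.round(q,2))
E
```

```text
0 0 [ 0.03  0.55 -0.59  1.93  0.43  0.79 -2.38]
0 0 [-0.07  0.66 -0.72  1.81  0.55  0.89 -2.62]
0 3.1 [ 0.35  0.77 -1.11  1.92  0.83  1.01  0.43]
0 3.1 [ 0.1   0.78 -1.01  1.8   0.78  1.01  0.35]
0.557 0 [ 0.11  0.58 -0.71  1.93  0.51  0.82 -1.89]
0.557 0 [-0.09  0.65 -0.69  1.81  0.53  0.88 -2.04]
0.557 3.1 [ 0.39  0.82 -1.18  1.91  0.89  1.06  0.94]
0.557 3.1 [ 0.09  0.78 -1.    1.8   0.77  1.01  0.91]
-0.643 0 [-0.96  0.57  0.72  1.99 -0.54  0.77 -2.13]
-0.643 0 [-1.09  0.64  0.72  1.87 -0.56  0.84 -2.3 ]
-0.643 3.1 [ 0.32  0.74 -1.05  1.92  0.78  0.97 -0.18]
-0.643 3.1 [ 0.1   0.78 -1.    1.8   0.77  1.01 -0.29]
```

Run:
```python
from h import *
R=Rz(YAW+np.pi)
movep([*KN,.26],R)
print(sense()['time_s'],sense()['joint_pos'])
move_l([*KN,.13],feed=.15)
print(move_l([*KN,.094],feed=.06,until_force=8))
s=sense();print(s['time_s'],s['position'],s['wrist_force'])
save('side','s1',(230,100,390,220),4.5)
```

```text
3.2167 [ 0.40798508  0.5112053  -1.1357857   1.76607812  0.49837849  1.1905982
  0.65325775]
False
4.9833 [0.52534526 0.19026819 0.09402492] [-0.0957972   0.48836512  1.02256316]
```

View pics/s1.png

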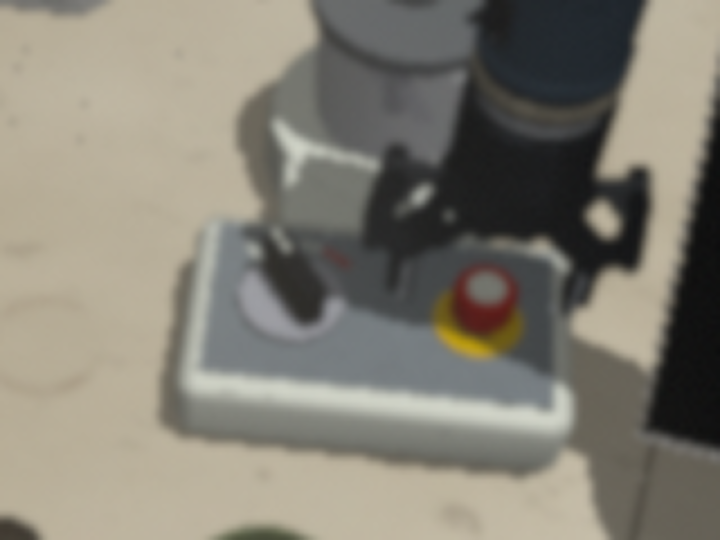

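The fingers, with tips near (397,290) and (575,300), straddle the knob at (487,290) evenly. I'll close on it and pull up.

Run:
```python
from h import *
command_gripper(.0,40)
s=sense();print(s['time_s'],s['finger_gap'],s['gripper_force'],s['wrist_force'])
for dz in (.006,.012,.016):
    r=move_l([*KN,.094+dz],feed=.03,until_force=22); s=sense();print(r,s['position'][2],s['wrist_force'],s['finger_gap'])
r=move_l([*KN,.114],feed=.02,until_force=12); s=sense();print(r,s['position'][2],s['wrist_force'],s['time_s'])
command_gripper(.085)
move_l([*KN,.16],feed=.15)
im,d=save('side','s2',(230,100,390,220),4.5); print(sense()['time_s'])
```

```text
5.55 0.03409928270284511 39.86039936542511 [-1.11937006 -0.25313156  3.86673025]
False 0.10015615224252024 [ 1.5169138   2.62226287 -2.41218798] 0.0345615256595948
False 0.10689956396571201 [-0.28746355  1.59533997  3.34026909] 0.03464340166181222
False 0.11052632243371877 [-1.51619528  1.38564664  5.01045457] 0.03481018437379223
True 0.11060773732931611 [ 0.56597007  1.42783444 -0.90897998] 6.7417
7.8167
```

View pics/s2.png

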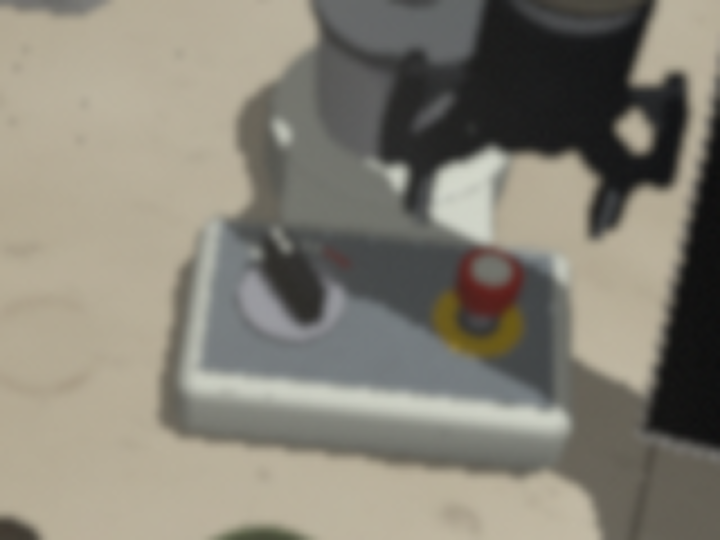

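The red knob has risen, with its stem visible at (478,320) and its top at (492,265). I'll check its height from depth and move to the dial.

Run:
```python
from h import *
d=np.load('/tmp/s2.npz')['d']
print('knob top',[px('side',d,230+u/4.5,100+v/4.5)[2].round(4) for u,v in((492,265),(485,262),(497,268),(492,270))])
h=YAW+.6+np.pi
movep([*DI,.17],Rz(h)); 
print(move_l([*DI,.094],feed=.07,until_force=8))
s=sense();print(s['time_s'],s['position'],s['wrist_force'],s['joint_pos'])
save('top','t3',(255,110,375,200),6)
save('side','s3',(230,100,390,220),4.5)
```

```text
knob top [np.float64(0.1082), np.float64(0.1082), np.float64(0.1083), np.float64(0.1078)]
False
9.5583 [0.53042183 0.29850465 0.09452667] [ 0.17947247 -0.59079353  0.49936388] [ 0.13155619  0.8185942  -1.07089683  1.79775163  0.82987592  1.05244738
  0.86732233]
```

View pics/s3.png

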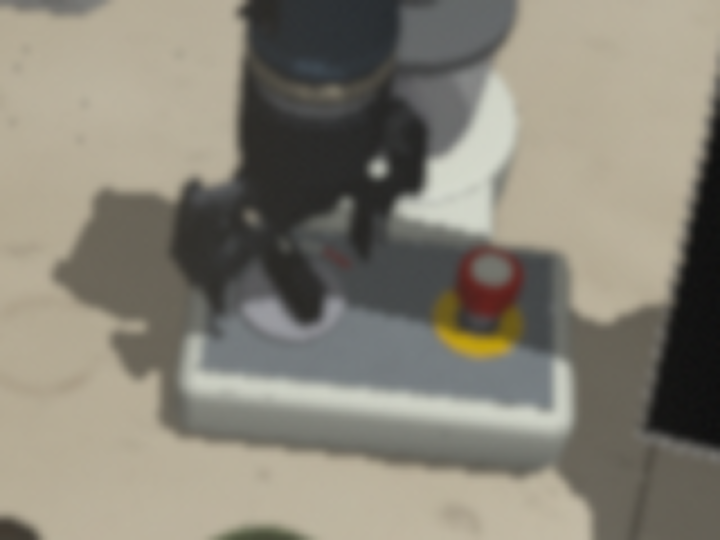

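Run:
```python
from h import *
h=YAW+.6+np.pi
def rep(t):
    s=sense();R=s['tcp_rot'];a=np.arctan2(R[1,0],R[0,0])%(2*np.pi)
    print(t,round(s['time_s'],2),'turn',round(h-a,3),'Tz',s['ft_torque'].round(3),'F',s['wrist_force'].round(1),round(s['finger_gap'],4))
rep('pre');command_gripper(.0,60);rep('closed')
z=sense()['position'][2]
for t in np.arange(.1,1.21,.1):
    movep([*DI,.0942],Rz(h-t)); rep(round(t,2))
save('side','s4',(230,100,390,220),4.5);save('top','t4',(255,110,375,200),6)
```

```text
pre 9.66 turn 0.0 Tz [-0.009 -0.006  0.015] F [-0.1  0.3  0.7] 0.0852
closed 10.3 turn 0.001 Tz [-0.266  0.064 -0.185] F [-0.3 -0.6  0.9] 0.0142
0.1 10.55 turn 0.097 Tz [-0.122 -0.055  0.067] F [0.9 0.  1.4] 0.0141
0.2 10.8 turn 0.196 Tz [-0.194 -0.063  0.013] F [ 0.3 -1.4  0.5] 0.0144
0.3 11.05 turn 0.296 Tz [-0.15  -0.083  0.026] F [-0.1 -1.   0.2] 0.0142
0.4 11.3 turn 0.395 Tz [-0.166 -0.078  0.018] F [ 1.1 -1.5  0.5] 0.0142
0.5 11.55 turn 0.495 Tz [-0.126 -0.12   0.11 ] F [ 1.1 -1.5  1. ] 0.0142
0.6 11.8 turn 0.595 Tz [-0.095 -0.2    0.064] F [1.  0.2 0.1] 0.0135
0.7 12.05 turn 0.695 Tz [ 0.04  -0.231 -0.02 ] F [ 1.8 -0.4 -0.2] 0.0141
0.8 12.3 turn 0.795 Tz [ 0.096 -0.237  0.068] F [ 1.6  1.6 -1.3] 0.0142
0.9 12.55 turn 0.895 Tz [ 0.24  -0.372  0.063] F [ 1.7 -0.6 -1.1] 0.0142
1.0 12.8 turn 0.995 Tz [ 0.283 -0.431  0.1  ] F [ 1.8  0.7 -0.4] 0.0142
1.1 13.05 turn 1.095 Tz [ 0.386 -0.51   0.059] F [ 1.9  1.2 -2. ] 0.0142
1.2 13.3 turn 1.195 Tz [ 0.529 -0.585  0.103] F [ 2.6  2.4 -3. ] 0.0142
```

View pics/s4.png

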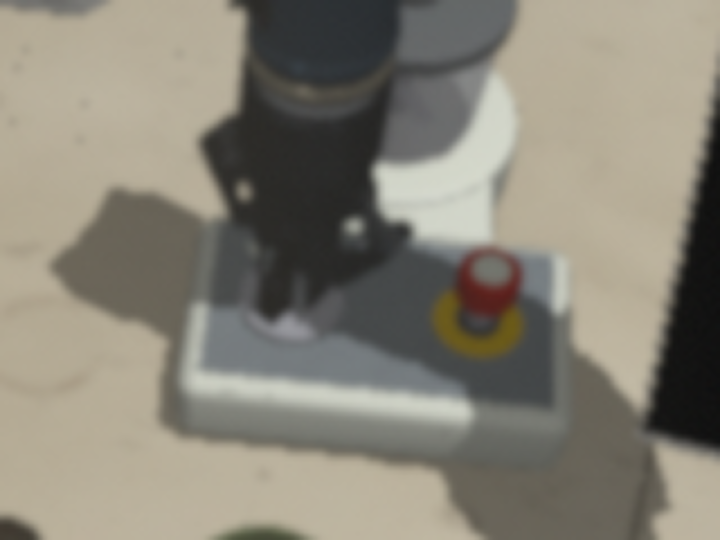

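View pics/t4.png

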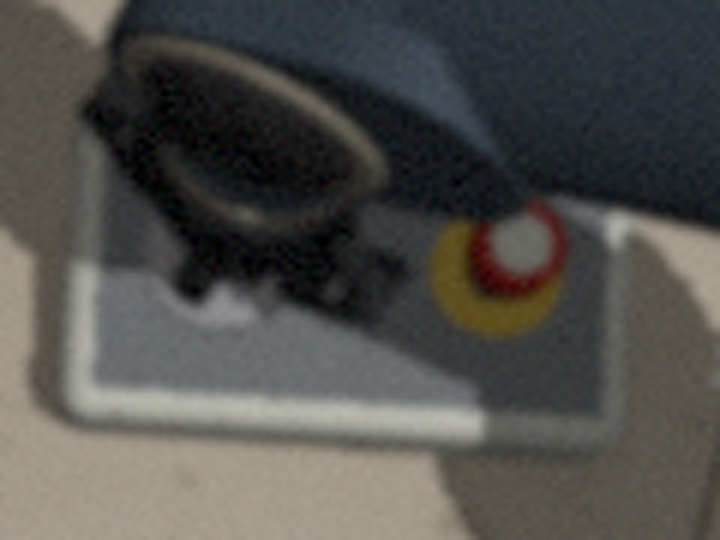

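The dial is held, bar aligned with the gripper, and the knob is still out (red top at (490,270) in the side view, stem visible). I'll refine the chopper's yaw from the first, unobstructed pictures, since the dial angle depends on it.

Run:
```python
from h import *
out=[]
for n in('top','side'):
    im=np.load(f'/tmp/{n}0.npz')['im']
    p=camera_params(n);K,R,t=map(np.array,(p['K'],p['rotation'],p['position']))
    # world plane grid: 0.5 mm, x from .44, y from .12
    X,Y=np.meshgrid(.44+.0005*np.arange(340),.12+.0005*np.arange(500),indexing='ij')
    c=(np.stack([X,Y,np.full_like(X,.06)],-1)-t)@R@K.T
    w=cv2.remap(im,(c[...,0]/c[...,2]).astype(np.float32),(c[...,1]/c[...,2]).astype(np.float32),cv2.INTER_CUBIC)
    sat=w.max(2).astype(float); sat=cv2.GaussianBlur(w[...,0].astype(np.float32),(0,0),2)  # red: panel bluish-grey is dark
    gx=np.gradient(sat,axis=0);gy=np.gradient(sat,axis=1)
    def fit(cols,lo,hi,g,ax,sgn):
        P=[]
        for j in cols:
            s=(g[lo:hi,j] if ax==0 else g[j,lo:hi])*sgn
            k=int(np.argmax(s)); P.append((j,lo+k))
        P=np.array(P,float)
        l=cv2.fitLine(P.astype(np.float32),cv2.DIST_HUBER,0,.01,.01).ravel(); return round(float(np.arctan2(l[1]*np.sign(l[0]),abs(l[0]))),4),np.median(P[:,1])*.0005
    # front panel edge x~.475 (going +x: white->grey, neg grad); back ~.575 (grey->white, pos)
    i=lambda v,o:int((v-o)/.0005)
    js=range(i(.17,.12),i(.33,.12),3)
    print(n,'front',fit(js,i(.455,.44),i(.49,.44),gx,0,-1),'back',fit(js,i(.565,.44),i(.605,.44),gx,0,1),'(yaw=-slope)')
    ks=range(i(.485,.44),i(.57,.44),3)
    print(n,'right',fit(ks,i(.13,.12),i(.165,.12),gy,1,-1),'left',fit(ks,i(.33,.12),i(.365,.12),gy,1,1),'(yaw=+slope)')
```

```text
top front (0.0552, np.float64(0.0315)) back (0.0568, np.float64(0.14350000000000002)) (yaw=-slope)
top right (-0.0632, np.float64(0.027)) left (-0.0565, np.float64(0.226)) (yaw=+slope)
side front (0.0594, np.float64(0.0325)) back (0.0557, np.float64(0.145)) (yaw=-slope)
side right (-0.0602, np.float64(0.028)) left (-0.052, np.float64(0.2275)) (yaw=+slope)
```

Run:
```python
from h import *
movep([*DI,.0942],Rz(-.057-.6-.008+np.pi))
sleep(4)
s=sense();R=s['tcp_rot'];print(s['time_s'],'tool yaw',np.arctan2(-R[1,0],-R[0,0]),'turn',.543-np.arctan2(-R[1,0],-R[0,0]),s['finger_gap'],s['gripper_force'],s['wrist_force'],s['ft_torque'])
im,d=save('side','s5',(270,130,330,175),12)
print('knob top',px('side',d,230+492/4.5,100+265/4.5))
```

```text
17.65 tool yaw -0.6643052563095586 turn 1.2073052563095588 0.014323762273183336 58.71195673942566 [ 2.87131294  4.88156992 -3.66277884] [ 0.82193467 -0.78889894  0.09928158]
knob top [0.5263634  0.18981657 0.10842926]
```

View pics/s5.png

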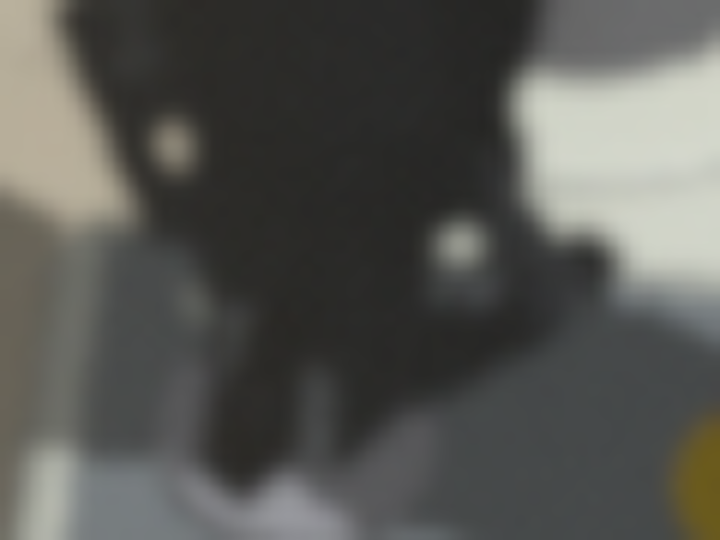

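The bar's tail, around (250,420), is still clamped flush between the fingers. The knob top is at 108 mm, so it is fully out. Dial turn is about 1.2, and it has been held there for over 4 s.

```bash
python3 -c "
from rig import *
print(finish_job())"
```

```text
the job is handed in; nothing more can be done
None
```

I handed the job in after about 18 s, with the red stop knob fully out (its top measured at 108 mm, up 16 mm) and the gripper still holding the dial at the third click after more than 4 s. The dial's turn of about 1.2 rad comes from the gripper's angle and the camera-measured chopper yaw, not from the dial itself. The arm never went near the fruit, mug or jar, though I took no final picture of them.

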